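Hang the tool caddy on the wall cleat

ROBOT

A 6-joint arm with a two-finger parallel gripper is mounted at the origin on the work surface. World frame = base frame: x ahead of the robot, y to its left, z up, the work surface at z = 0. Lengths are in mm, angles in rad, forces in N, time in s.
With the tool pointing down it reaches from about 300 to 775 mm from the base axis. Payload 14.6 kg.
Tool frame: the origin (TCP) lies midway between the tips of the shut fingers; the grasp point (between the pads) lies 19 mm behind it; z points along the fingers, y is the line along which they close (so a half turn about z gives the same grasp; the last joint's range is limited). The gripper opens to 85 mm and grips with 20 to 120 N. Pads are 22 mm wide; open, the fingers measure 114 mm over their backs; the gripper's body (76 mm by 85 mm) begins 54 mm behind the grasp point. The pads swing forward as they close: fully open they stand 13 mm farther back than shut.
Start: joints at [-1.29, 0.3, 1.521, -0, 1.321, -0.067], TCP at [187.449, -517.061, 231.281] pointing down, gripper open.
Joint ranges: [-3.03, 3.03], [-0.79, 2.21], [0.23, 2.52], [-1.04, 4.18], [0, 3.07], [-2.55, 2.55]. Speed limits (rad/s): [2.22, 2.22, 2.57, 3.14, 3.14, 3.14].

INTERFACE

Orientations are given as a unit quaternion [w, x, y, z].
In Python, from station import bot, eyes gives the robot as it stands.
- The arm moves only by the shell command python3 -m inch 'ROWS' [FORCE]. ROWS is JSON, a list of rows, each a list of 7 numbers: the shift along the tool's x, y, z normalised to -1 to 1, where 1 is 80 cm, then the turn, a rotation vector about the tool's x, y, z normalised to -1 to 1, where 1 is 180 degrees, then the finger opening in mm, from 0 to 85.4. A call has 1 to 12 rows; each row is the pose to reach, as a shift and turn from the pose commanded when the call began, along the tool's axes at that moment, turning the shorter way round; what a row does not reach only later rows make up. A row lasts 1/10 s, in which the tool goes at most 50 mm and 8.59 degrees, less where a joint would pass 70% of its speed; a pose out of reach is approached as far as the arm can. A call with a number of a shift or a turn outside -1 to 1 is refused whole. A call with a gripper value outside its range is refused whole. The fingers move at their own pace and stop on an object; FORCE is the grip in N (left out, the last holds). Time passes only in rows, so rows that repeat a pose let the fingers close. It gives the time, the measured TCP pose, the force, the opening and the grip force at its end, in the units of the state.
- bot.sense(): the state, without advancing time (a new reading comes with each control period).
- eyes.camera(name): name is "side" or "top"; returns the picture (384x512x3 uint8, red, green, blue); there is no depth.
- eyes.calibration(name): a dict with "fx", "fy", "cx", "cy" (pixels), "rvec" (rotation vector, rad) and "tvec" (3), from world to camera coordinates, as OpenCV has them. Camera axes: x right, y down, z forward; pixel columns grow to the right and rows downward; lengths in mm; the calibration is good to about 2 mm. A picture is of the moment at which its call begins. calibration takes no time and is no camera call.
- bot.hand_in(): hands the job in; it is judged then, once.
The state is a dict: "t": time; "joint_positions": joint angles; "qvel": joint speeds; "tau": joint torques, N m; "eef_pos": TCP position; "orientation": TCP orientation; "force": force on the tool from outside, world axes, zero at the start; "moment": the same for the moment, N m; "opening": finger opening in mm; "finger_force": force on a finger pad.
Only numpy, scipy, OpenCV 4.12 (cv2) and the standard library are available. Lean on these libraries where they do the work, as an engineer would, in place of code of your own. Each camera call takes 0.05 s, during which the arm holds its last target. There are 200 camera calls.

TASK

Pick up the wooden tool caddy by its handle bar and hang it near the middle of the angled cleat on the board: hold it clearly tilted, foot swung out from the board, set its angled rear strip down behind the cleat's lip until it touches, and only then swing it upright and lower it until it is locked fully home, upright and flat against the board. Do it gently, feeling for the cleat and never forcing or dropping the caddy; keep hold of it until it is home, then let go and leave everything else where it stands.

Things in the scene. Friction and masses are not known exactly. Their poses are not given: they have to be found in the camera images.
- caddy: Loose open wooden tool caddy, 0.36 to 0.6 kg. Origin: centre of the bin's underside; z up, +x to its rear (strip side), y along its width. Bin 80 deep (x) x 150 wide (y) x 60 mm high, rear wall 112 mm high, 8 mm walls; two 34 mm wide gable ends, 157 mm high, carry the handle bar. Home on the cleat, its axes are parallel to the board's and its origin is 69 mm out from the face.
- handle (a point): Centre of the caddy's handle bar (x 0, y 0, z 145 mm in the caddy). The bar runs along the caddy's y: 134 mm long between the gables, 16 mm thick (x), 24 mm tall.
- strip_edge (a point): Middle of the rearmost corner of the caddy's angled strip (x 69, y 0, z 81 mm in the caddy); touches the board when home. The strip, 130 mm long in y, 7 mm thick, slopes 45 degrees down and rearwards from the rear wall: its underside runs from (x 40, z 100) to its lower corner (x 64, z 76), then its blunt end rises to this corner.
- foot_edge (a point): Middle of the lower rear edge of the caddy's foot batten (x 69, y 0, z 0 mm in the caddy); it touches the board when home. The batten is 130 mm long (y), 8 mm high, and reaches from the bin's rear (x 40) to x 69. It must clear the cleat on the way in; a tilt of about 0.4 rad does that.
- board: Fixed upright plywood board on feet, 270 wide, 185 high, 20 mm thick. Origin: middle of its front face at bench level; +x points into the board (so -x is out from the front face), y along it, z up. A hard wooden cleat, 220 mm long, centred in y, is screwed to its front; see cleat_line.
- cleat_line (a point): Point on the board's front face 125 mm above the bench, middle. The cleat, a 7 mm plank, slopes 45 degrees up and out: its upper face leaves the board at height h, its lip is 20 mm out at h + 20 mm, its blunt end 25 mm out at h + 15. A 10 mm batten backs it (h - 20 to h - 6). h varies from 105 to 145 mm, NOT given by this point; feel or see it. Home, the caddy's underside is at h - 71 mm.
- pot: Terracotta pot, 90 mm across, 85 mm high; bystander. Origin at its base.
- trowel: Hand trowel lying on the bench, about 245 mm long along its x, 30 mm high; bystander.
- tray: Plain open wooden tray without handle or strip, 160 x 120 x 55 mm; bystander. Origin under its centre.
- spool: Empty wooden spool, 64 mm across, 70 mm high; bystander.
- flask: Aluminium drinking flask, 68 mm across, 200 mm high, standing behind the board; bystander.
- tin: Plain tin can, 72 mm across, 90 mm high, standing behind the board; bystander.
- smallpot: Small terracotta pot, 64 mm across, 60 mm high; bystander.
Not all that is in view belongs to the job. What is shaped like the caddy but green is not meant.

How it is judged:
By the outcome, as a careful person would: the job done as asked, in the order asked, and still so for the second after the job is handed in, with the robot touching nothing.
It also fails if it takes over 58 s, if anything falls off the work surface, if the arm or the gripper's body presses on something with over 40 N, if the wrist force passes 120 N, or if a joint passes its speed limit or range.

## Working session

There is one attempt and no reset: what is moved stays moved. The work goes in short steps, Python scripts to look and compute and a shell command to move; the robot and the scene stay as the last step left them, time stands still between calls to the robot, and variables do not carry over. Pictures are saved under pics/ and viewed, at most 10 in all, crops included, and the job is handed in when it is done.

```bash
ls; mkdir -p pics
python3 - <<'E'
from station import bot, eyes
import cv2,json
for n in("side","top"):
    cv2.imwrite(f"pics/{n}0.png",eyes.camera(n)[:,:,::-1]); print(n,eyes.calibration(n))
print(bot.sense())
E
```

```text
pics
side {'fx': 422.50649744616004, 'fy': 422.50649744616004, 'cx': 256.07170992747206, 'cy': 189.05724523806688, 'rvec': array([ 0.74902104, -2.68089553,  0.96986929]), 'tvec': array([ 441.57185708,  263.68498357, 1266.66309834])}
top {'fx': 430.35779953437503, 'fy': 430.35779953437503, 'cx': 253.48931509523752, 'cy': 188.04547442496886, 'rvec': array([ 2.19352968, -2.18273395,  0.12316197]), 'tvec': array([ -17.751017  ,  508.14812688, 1256.15982647])}
{'t': 0.1, 'joint_positions': array([-1.28958244e+00,  3.00401850e-01,  1.52147239e+00, -2.00449933e-05,
        1.32071221e+00, -6.66003028e-02]), 'qvel': array([ 0.00063736, -0.00102694, -0.00082985, -0.00142456,  0.00076181,
       -0.0004565 ]), 'tau': array([-4.17888868e-04, -5.44378066e+01, -3.62367511e+01, -1.47727742e-04,
        3.06098482e-03, -1.35280135e-05]), 'eef_pos': array([ 187.40258867, -516.88155009,  230.80528372]), 'orientation': array([-4.93002173e-04,  9.84915683e-01,  1.73034248e-01, -6.28721242e-05]), 'force': array([ 0.84708903, -0.48139984, -0.48918966]), 'moment': array([-0.03063043, -0.05694835,  0.02588109]), 'finger_force': 0.0, 'opening': 85.34769005049557}
```

View pics/side0.png

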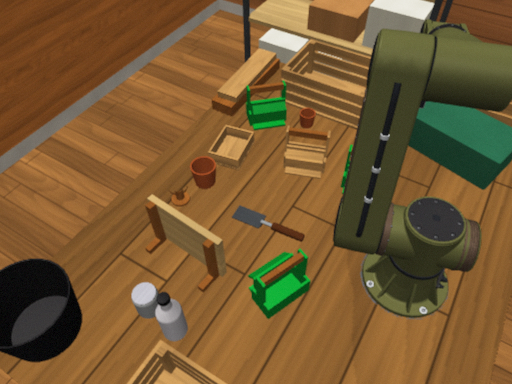

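View pics/top0.png

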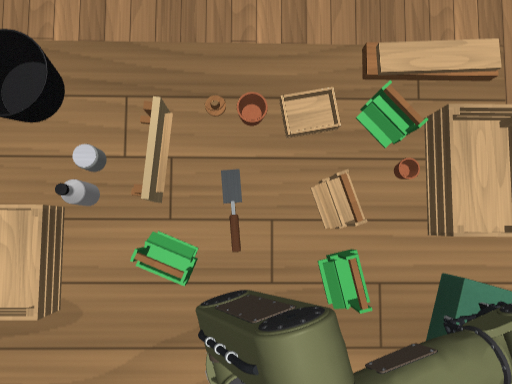

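Side: the wooden caddy is at about (306,150) and the board at (185,235), with its cleat out of sight. Top: the caddy is at (340,200), and the board at (155,150) has its cleat on the right-hand side, facing the caddy. I'll zoom in on both.

```bash
cat > h.py <<'E'
import numpy as np, cv2
from station import bot, eyes
from scipy.spatial.transform import Rotation as R
def cal(n):
    c=eyes.calibration(n); K=np.array([[c['fx'],0,c['cx']],[0,c['fy'],c['cy']],[0,0,1.]]); return K,c['rvec'],c['tvec']
def proj(n,P):
    K,r,t=cal(n); return cv2.projectPoints(np.array(P,float).reshape(-1,3),r,t,K,None)[0][:,0]
def at_z(n,uv,z):
    K,r,t=cal(n); M=cv2.Rodrigues(r)[0]; o=-M.T@t; d=M.T@np.linalg.inv(K)@[*uv,1]; return o+d*(z-o[2])/d[2]
def tri(a,b):
    Ps=[];
    for n in("side","top"):
        K,r,t=cal(n); Ps.append(K@np.c_[cv2.Rodrigues(r)[0],t])
    X=cv2.triangulatePoints(Ps[0],Ps[1],np.array(a,float),np.array(b,float))[:,0]; return X[:3]/X[3]
E
python3 - <<'E'
import cv2,numpy as np
s=cv2.imread("pics/side0.png");t=cv2.imread("pics/top0.png")
f=lambda im,x,y,w,h,k:cv2.resize(im[y:y+h,x:x+w],None,fx=k,fy=k,interpolation=cv2.INTER_CUBIC)
a=np.hstack([f(t,120,85,66,125,4.8),f(t,300,160,80,75,5)[:375] if 0 else cv2.copyMakeBorder(f(t,300,160,80,80,5),0,200,0,0,0)])
cv2.imwrite("pics/z1.png",a);print(a.shape)
b=np.hstack([f(s,135,185,100,110,4),cv2.copyMakeBorder(f(s,275,115,65,70,6),0,20,0,0,0)])
cv2.imwrite("pics/z2.png",b);print(b.shape)
E
```

```text
(600, 717, 3)
(440, 790, 3)
```

View pics/z1.png

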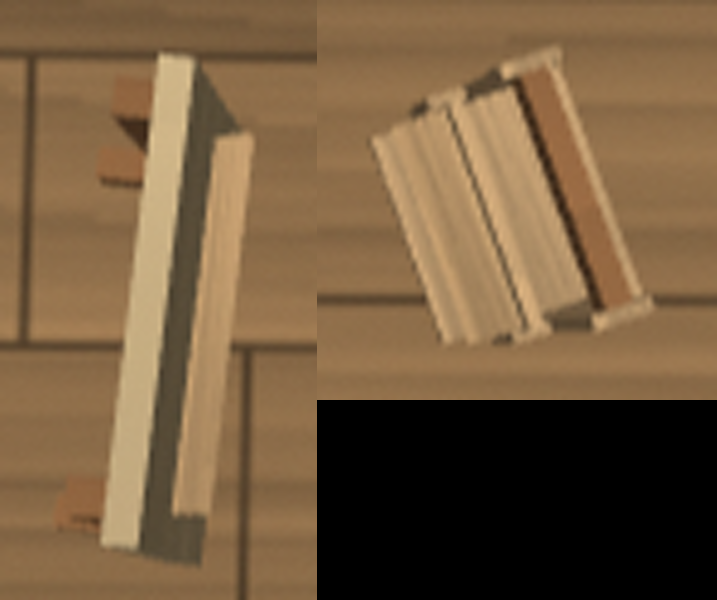

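View pics/z2.png

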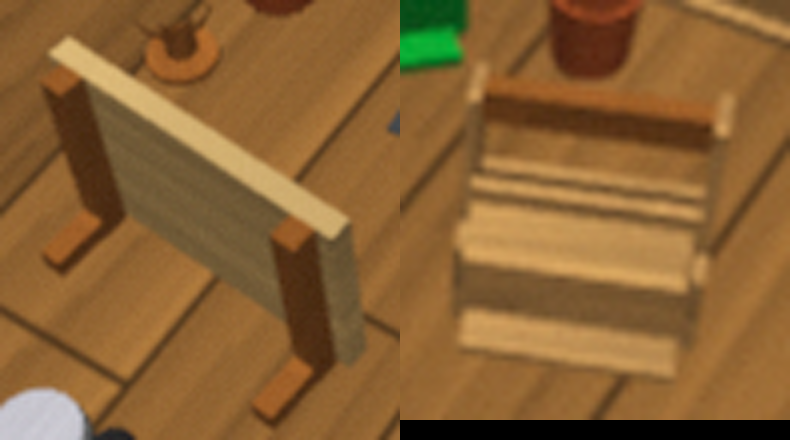

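Top crop: the handle bar's corners are at crop (517,65), (548,62), (640,300) and (598,312), and the strip is on its left. The board's front top edge runs (194,57)–(140,548), and the cleat (215,137)/(254,133) to (173,514)/(210,517). Side crop: the caddy's foot edge runs (458,347)–(676,378). Next I'll fit the poses.

Run:
```python
from h import *
from scipy.optimize import least_squares
def T(u,v,k,x0,y0,c0): return (x0+(u-c0+.5)/k-.5, y0+(v+.5)/k-.5)
tb=lambda u,v:T(u,v,4.8,120,85,0); tc=lambda u,v:T(u,v,5,300,160,317)
sb=lambda u,v:T(u,v,4,135,185,0); sc=lambda u,v:T(u,v,6,275,115,400)
print([at_z("top",tc(575,185),157),at_z("top",tb(167,300),185)])
def pose(P,p): 
    P=np.array(P,float); c,s=np.cos(p[2]),np.sin(p[2]); return np.c_[p[0]+c*P[:,0]-s*P[:,1],p[1]+s*P[:,0]+c*P[:,1],P[:,2]]
def fit(obs,p0,nh=False):
    def f(p):
        r=[]
        for n in("top","side"):
            o=[q for q in obs if q[0]==n]
            L=[[q[1][0],q[1][1],q[1][2]+(p[3] if len(q)>3 else 0)] for q in o]
            r.append((proj(n,pose(L,p))-np.array([q[2] for q in o])).ravel())
        return np.concatenate(r)
    s=least_squares(f,p0,loss='soft_l1'); print(s.x.round(3)); print(f(s.x).reshape(-1,2).round(1).tolist()); return s.x
# top image: up=+x world -> which is caddy -y (yaw~90deg => y axis = -x world)
C=[("top",(-8,-67,157),tc(548,62)),("top",(8,-67,157),tc(517,65)),("top",(-8,67,157),tc(636,300)),("top",(8,67,157),tc(600,312)),
("top",(69,-65,0),tc(373,140)) if 0 else ("top",(69,-65,81),tc(373,138)),("top",(69,65,81),tc(445,345)),
("side",(69,65,0),sc(676,378)),("side",(69,-65,0),sc(458,347)),("side",(8,-67,157),sc(487,80+10)),("side",(8,67,157),sc(714,117))]
fit(C,[500,-230,1.9])
B=[("top",(0,-135,185),tb(194,57)),("top",(0,135,185),tb(140,548)),
("top",(20,-135,185),tb(160,55)),("top",(20,135,185),tb(102,546)),
("top",(0,-110,0),tb(215,137),1),("top",(0,110,0),tb(173,514),1),
("top",(-25,-110,15),tb(253,133),1),("top",(-25,110,15),tb(209,517),1),
("side",(0,-135,185),sb(62,38)),("side",(20,-135,185),sb(50,50)),("side",(0,135,185),sb(350,222)),("side",(20,135,185),sb(332,240))]
fit(B,[600,200,1.5,125])
```

```text
[array([ 475.04024047, -272.79665928,  157.        ]), array([599.1740711 , 246.76740351, 185.        ])]
[ 473.487 -271.935    1.916]
[[-0.9, 0.7], [-0.3, 2.0], [-0.9, 0.3], [0.7, -0.1], [2.8, -1.7], [4.3, 0.1], [-1.0, 0.3], [-0.3, 0.3], [-1.0, -0.3], [0.0, 0.3]]
[598.54  247.262   1.482 111.422]
[[-0.0, 0.3], [-0.5, 0.2], [-0.6, 0.0], [-0.4, -0.1], [-0.4, 0.3], [-0.5, -0.1], [-0.2, 0.5], [0.1, -0.3], [1.4, -1.5], [-0.5, -0.2], [0.2, -2.1], [-0.1, -1.5]]
```

```bash
cat >> h.py <<'E'
def go(p,Rt=None):
    s=bot.sense(); q=s['orientation']; R0=R.from_quat([*q[1:],q[0]])
    d=R0.inv().apply(np.array(p)-s['eef_pos']); Rt=Rt or R0
    rv=(R0.inv()*Rt).as_rotvec()
    print('shift',(d/800).round(4),'turn',(rv/np.pi).round(4),'mm',np.linalg.norm(d).round(1),'deg',np.degrees(np.linalg.norm(rv)).round(2))
def tool(yaw,tilt=0):
    # caddy frame (x rear, z up) at yaw, foot swung out by tilt; tool x=-cy, y=-cx, z=-cz
    C=R.from_euler('z',yaw)*R.from_euler('y',tilt)
    return C*R.from_matrix(np.array([[0,-1,0],[-1,0,0],[0,0,-1.]]))
E
python3 - <<'E'
from h import *
from scipy.optimize import least_squares
tc=lambda u,v:(300+(u-317+.5)/5-.5,160+(v+.5)/5-.5); sc=lambda u,v:(275+(u-400+.5)/6-.5,115+(v+.5)/6-.5)
C=[("top",(-8,-67,157),tc(548,62)),("top",(8,-67,157),tc(517,65)),("top",(-8,67,157),tc(636,300)),("top",(8,67,157),tc(600,312)),
("top",(69,-65,8),tc(373,138)),("top",(69,65,8),tc(445,345)),
("side",(69,65,0),sc(676,378)),("side",(69,-65,0),sc(458,347)),("side",(8,-67,157),sc(487,90)),("side",(8,67,157),sc(714,117))]
def f(p):
    c,s=np.cos(p[2]),np.sin(p[2]); r=[]
    for n,P,o in C: r+=list(proj(n,[p[0]+c*P[0]-s*P[1],p[1]+s*P[0]+c*P[1],P[2]])[0]-o)
    return np.array(r)
s=least_squares(f,[473,-272,1.9],loss='soft_l1');p=s.x;print(p.round(3),f(p).reshape(-1,2).round(1).tolist())
print("tip above"); go([p[0],p[1],235],tool(p[2])); go([p[0],p[1],128],tool(p[2]))
E
```

```text
[ 474.006 -273.637    1.912] [[-0.2, 0.5], [0.4, 1.8], [-0.3, 0.2], [1.3, -0.2], [-0.5, 0.3], [-0.1, -0.2], [-1.0, -0.0], [-0.3, -0.1], [-0.9, -0.7], [0.1, -0.0]]
tip above
shift [ 0.4404 -0.1637 -0.0051] turn [-0.0003 -0.      0.0021] mm 375.9 deg 0.39
shift [ 0.4404 -0.1636  0.1287] turn [-0.0003 -0.      0.0021] mm 389.7 deg 0.39
```

Good fit. Moving above the handle with the fingers partly closed.

```bash
python3 -m inch '[[0.05,-0.02,-0.005,0,0,0.002,60],[0.1,-0.04,-0.005,0,0,0.002,60],[0.16,-0.06,-0.005,0,0,0.002,60],[0.22,-0.08,-0.005,0,0,0.002,60],[0.28,-0.105,-0.005,0,0,0.002,60],[0.34,-0.127,-0.005,0,0,0.002,60],[0.39,-0.147,-0.005,0,0,0.002,60],[0.425,-0.159,-0.005,0,0,0.002,60],[0.44,-0.1637,-0.005,0,0,0.002,60],[0.4404,-0.1637,-0.005,0,0,0.002,60]]' 40
python3 - <<'E'
from h import *
go([474,-273.6,235],tool(1.912)); go([474,-273.6,128],tool(1.912))
a=eyes.camera("top")[:,:,::-1];b=eyes.camera("side")[:,:,::-1]
f=lambda im,x,y:cv2.resize(im[y:y+100,x:x+100],None,fx=4,fy=4,interpolation=cv2.INTER_CUBIC)
cv2.imwrite("pics/p3.png",np.hstack([f(a,290,150),f(b,260,90)]))
E
```

```text
t: 1.1
eef_pos: [474.6, -273.2, 234.9]
orientation: [-0.0, 0.985, 0.171, -0.0]
force: [0.1, -0.5, -0.0]
opening: 60.1
finger_force: 0.0
shift [-0.0008  0.0002 -0.0002] turn [-0.0002  0.0001  0.0007] mm 0.7 deg 0.13
shift [-0.0008  0.0003  0.1336] turn [-0.0002  0.0001  0.0007] mm 106.9 deg 0.13
```

View pics/p3.png

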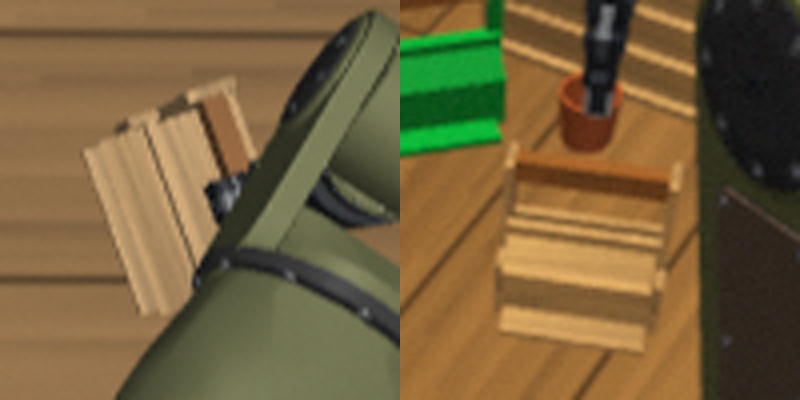

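The fingers straddle the handle bar near its middle. Descending, then closing.

```bash
python3 -m inch '[[0,0,0.03,0,0,0,60],[0,0,0.07,0,0,0,60],[0,0,0.105,0,0,0,60],[0,0,0.125,0,0,0,60],[0,0,0.133,0,0,0,60],[0,0,0.1336,0,0,0,60],[0,0,0.1336,0,0,0,40],[0,0,0.1336,0,0,0,25],[0,0,0.1336,0,0,0,10],[0,0,0.1336,0,0,0,8],[0,0,0.1336,0,0,0,8],[0,0,0.1336,0,0,0,8]]' 80
python3 -c "
from h import *
s=bot.sense();print(s['force'],s['moment'],s['opening'],s['finger_force'],s['eef_pos'])"
```

```text
t: 2.4
eef_pos: [474.2, -273.8, 129.0]
orientation: [0.0, 0.985, 0.17, 0.0]
force: [-1.7, 2.5, 6.1]
opening: 14.9
finger_force: 79.7
[-1.65530061  2.50062214  6.07886678] [ 0.44636449  0.33148823 -0.01572261] 14.889230107397905 79.67753291130066 [ 474.19942477 -273.81615099  129.01076842]
```

```bash
python3 -m inch '[[0,0,-0.005,0,0,0,8],[0,0,-0.015,0,0,0,8],[0,0,-0.04,0,0,0,8],[0,0,-0.075,0,0,0,8],[0,0,-0.11,0,0,0,8],[0,0,-0.14,0,0,0,8],[0,0,-0.155,0,0,0,8],[0,0,-0.16,0,0,0,8],[0,0,-0.16,0,0,0,8],[0,0,-0.16,0,0,0,8]]' 80
cat >> h.py <<'E'
BO=np.array([598.5,247.3]); YAW=1.482; TC=np.array([0,0,129.])
def tgt(cx,cz,th,cy=0,yaw=None):
    # TCP pose putting strip lower corner at board (cx,cy,cz)
    yaw=YAW if yaw is None else yaw
    p=R.from_euler('y',th).apply(TC-[64,0,76])+[cx,cy,cz]; p=R.from_euler('z',yaw).apply(p)+[*BO,0]
    return p,tool(yaw,th)
E
python3 - <<'E'
from h import *
s=bot.sense();print(s['force'],s['moment'],s['opening'])
for a in[(-120,190,0),(-60,190,0.42),(-12,165,.42)]:
    p,r=tgt(*a);print(a,p.round(1));go(p,r)
E
```

```text
t: 3.4
eef_pos: [473.7, -273.7, 255.1]
orientation: [-0.001, 0.985, 0.17, -0.001]
force: [0.6, 0.5, -4.4]
opening: 14.2
finger_force: 78.5
[ 0.58284943  0.48966472 -4.37249447] [-0.00668976 -0.02141045 -0.02738525] 14.241291678446492
(-120, 190, 0) [582.2  64.  243. ]
shift [ 0.2691 -0.3523  0.0154] turn [-0.0004  0.0005  0.137 ] mm 354.9 deg 24.65
(-60, 190, 0.42) [589.9 150.9 264.5]
shift [ 0.3145 -0.4514 -0.0114] turn [-0.132  -0.0283  0.135 ] mm 440.2 deg 34.37
(-12, 165, 0.42) [594.2 198.7 239.5]
shift [ 0.3396 -0.5059  0.0199] turn [-0.132  -0.0283  0.135 ] mm 487.7 deg 34.37
```

```bash
python3 -m inch '[[0.009,-0.013,-0.005,-0.004,-0.0008,0.004,8],[0.03,-0.042,-0.01,-0.012,-0.0026,0.0125,8],[0.063,-0.09,-0.0114,-0.026,-0.0057,0.027,8],[0.1,-0.144,-0.0114,-0.042,-0.009,0.043,8],[0.138,-0.198,-0.0114,-0.058,-0.0124,0.059,8],[0.176,-0.253,-0.0114,-0.074,-0.016,0.0756,8],[0.214,-0.307,-0.0114,-0.09,-0.0193,0.092,8],[0.251,-0.36,-0.0114,-0.1055,-0.0226,0.108,8],[0.284,-0.407,-0.0114,-0.119,-0.0255,0.122,8],[0.304,-0.437,-0.0114,-0.1278,-0.0274,0.1307,8],[0.3145,-0.4514,-0.0114,-0.132,-0.0283,0.135,8],[0.3145,-0.4514,-0.0114,-0.132,-0.0283,0.135,8]]'
python3 - <<'E'
from h import *
s=bot.sense();print(s['force'],s['moment'],s['opening'])
for a in[(-60,190,0.42),(-12,165,.42)]:
    p,r=tgt(*a);print(a,p.round(1));go(p,r)
a=eyes.camera("top");b=eyes.camera("side")
cv2.imwrite("pics/t4.png",a[:,:,::-1]);cv2.imwrite("pics/s4.png",b[:,:,::-1])
f=lambda im,x,y:cv2.resize(im[y:y+125,x:x+100,::-1],None,fx=4,fy=4,interpolation=cv2.INTER_CUBIC)
cv2.imwrite("pics/p4.png",np.hstack([f(a,125,85),f(b,140,170)]))
E
```

```text
t: 4.6
eef_pos: [590.1, 153.0, 263.1]
orientation: [0.209, 0.977, -0.042, -0.01]
force: [0.1, 0.3, -4.0]
opening: 14.8
finger_force: 78.6
[ 0.06097408  0.33937373 -3.99782863] [ 0.48326315 -0.00873065  0.00457474] 14.832968706416537
(-60, 190, 0.42) [589.9 150.9 264.5]
shift [ 0.      0.0032 -0.0004] turn [ 0.0006 -0.      0.001 ] mm 2.6 deg 0.21
(-12, 165, 0.42) [594.2 198.7 239.5]
shift [ 0.0003 -0.0644  0.0035] turn [ 0.0006 -0.      0.001 ] mm 51.6 deg 0.21
```

View pics/p4.png

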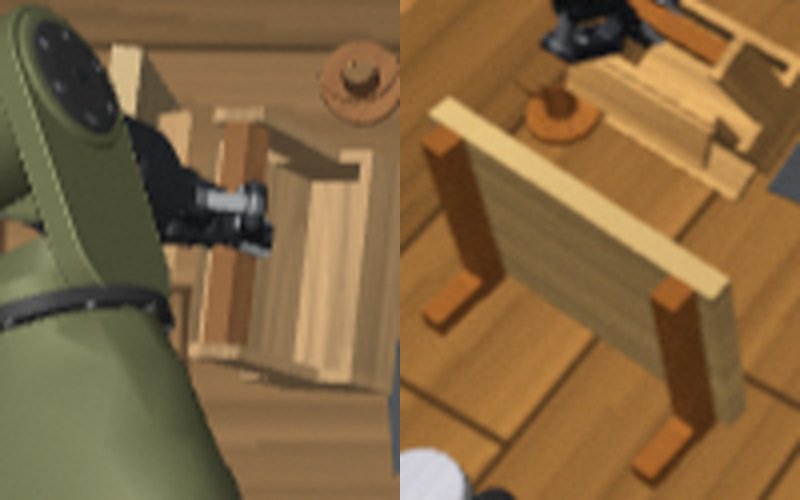

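Top: the gripper holds the bar and the caddy is tilted, with its gables near crop (240,115) and (215,350). Side: the strip's lower edge runs about (568,82)–(715,152), and the foot's outer corner is near (738,198). I'll check these against the model projection.

Run:
```python
from h import *
s=bot.sense();q=s['orientation'];Rt=R.from_quat([*q[1:],q[0]])
C=Rt*R.from_matrix(np.array([[0,-1,0],[-1,0,0],[0,0,-1.]])).inv()
W=lambda P:C.apply(np.array(P,float)-TC)+s['eef_pos']
P=[(64,-65,76),(69,-65,81),(64,65,76),(69,65,81),(69,65,0),(69,65,8),(8,-67,157),(8,67,157),(-8,-67,157),(-8,67,157),(17,75,157),(-17,75,157),(17,-75,157)]
for n,x,y in(("side",140,170),("top",125,85)):
    im=cv2.imread(f"pics/{n[0]}4.png"); uv=proj(n,W(P))
    big=cv2.resize(im[y:y+125,x:x+100],None,fx=4,fy=4,interpolation=cv2.INTER_CUBIC)
    bl=[(-c,k,z) for k in(-110,110) for c,z in((0,111.4),(20,131.4),(25,126.4))]+[(0,-135,185),(0,135,185),(20,-135,185),(20,135,185),(0,135,0)]
    bw=R.from_euler('z',YAW).apply(np.array(bl,float))+[*BO,0]
    for u in uv: cv2.circle(big,tuple(int(v) for v in ((u-[x,y]+.5)*4)),3,(255,0,0),-1)
    for u in proj(n,bw): cv2.circle(big,tuple(int(v) for v in ((u-[x,y]+.5)*4)),3,(0,0,255),-1)
    globals()[n]=big
cv2.imwrite("pics/p5.png",np.hstack([top,side]))
```

```text
(no output)
```

View pics/p5.png

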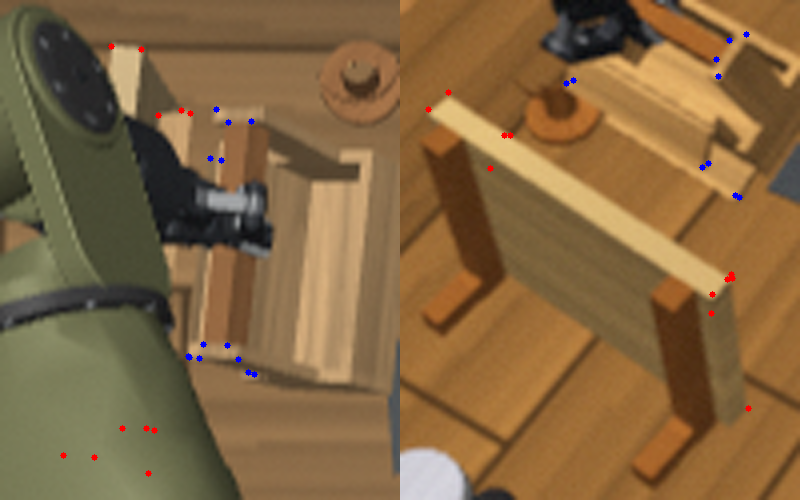

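The caddy matches the model to about 1 px, and the board to about 2 mm. Moving to hover above the cleat.

Run:
```python
from h import *
for a in[(-12.5,165,.42),(-12.5,145,.42)]:
    p,r=tgt(*a);print(a,p.round(1));go(p,r)
```

```text
(-12.5, 165, 0.42) [594.1 198.2 239.5]
shift [-0.0001 -0.0673  0.0038] turn [ 0.0004 -0.0001  0.0003] mm 53.9 deg 0.09
(-12.5, 145, 0.42) [594.1 198.2 219.5]
shift [-0.0001 -0.0775  0.0266] turn [ 0.0004 -0.0001  0.0003] mm 65.6 deg 0.09
```

```bash
python3 -m inch '[[0,-0.008,0.0005,0,0,0,8],[0,-0.022,0.0015,0,0,0,8],[0,-0.038,0.0025,0,0,0,8],[0,-0.053,0.0033,0,0,0,8],[0,-0.063,0.0038,0,0,0,8],[0,-0.067,0.004,0,0,0,8],[0,-0.069,0.008,0,0,0,8],[0,-0.072,0.014,0,0,0,8],[0,-0.075,0.021,0,0,0,8],[0,-0.077,0.0255,0,0,0,8],[0,-0.0775,0.0266,0,0,0,8],[0,-0.0775,0.0266,0,0,0,8]]'
python3 - <<'E'
from h import *
print(bot.sense()['force'],bot.sense()['moment'])
for a in[(-12.5,145,.42),(-12.5,135,.42)]:
    p,r=tgt(*a);go(p,r)
a=eyes.camera("top");b=eyes.camera("side")
f=lambda im,x,y:cv2.resize(im[y:y+125,x:x+100,::-1],None,fx=4,fy=4,interpolation=cv2.INTER_CUBIC)
cv2.imwrite("pics/p6.png",np.hstack([f(a,125,85),f(b,140,170)]))
E
```

```text
t: 5.9
eef_pos: [594.5, 198.3, 220.7]
orientation: [0.209, 0.977, -0.044, -0.009]
force: [-0.6, -0.2, -4.7]
opening: 14.5
finger_force: 78.8
[-0.60309348 -0.23373256 -4.73202673] [ 0.57675929 -0.03143856  0.05242704]
shift [-0.0004 -0.0005  0.0014] turn [ 0.0003 -0.0004 -0.0002] mm 1.3 deg 0.1
shift [-0.0004 -0.0056  0.0128] turn [ 0.0003 -0.0004 -0.0002] mm 11.2 deg 0.1
```

View pics/p6.png

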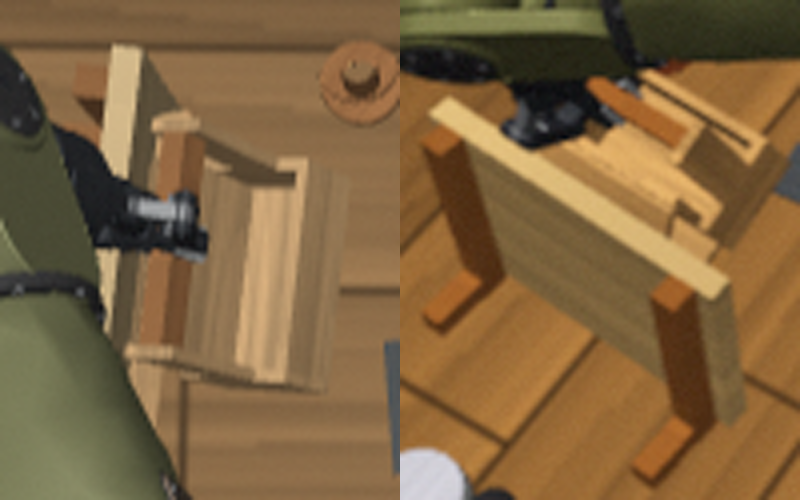

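The caddy is centred over the cleat and parallel to the board, and the strip hangs behind the lip's line. Descending slowly.

```bash
python3 -m inch '[[0,-0.0006,0.0013,0,0,0,8],[0,-0.0011,0.0026,0,0,0,8],[0,-0.0017,0.0039,0,0,0,8],[0,-0.0022,0.0052,0,0,0,8],[0,-0.0028,0.0065,0,0,0,8],[0,-0.0033,0.0078,0,0,0,8],[0,-0.0039,0.0091,0,0,0,8],[0,-0.0045,0.0104,0,0,0,8],[0,-0.0051,0.0114,0,0,0,8],[0,-0.0051,0.0114,0,0,0,8]]'
python3 - <<'E'
from h import *
print(bot.sense()['force'],bot.sense()['moment'])
for a in[(-12.5,135,.42),(-12.5,125,.42)]:
    p,r=tgt(*a);go(p,r)
E
```

```text
t: 7.0
eef_pos: [594.5, 198.4, 210.6]
orientation: [0.209, 0.977, -0.043, -0.009]
force: [0.6, 0.7, -3.7]
opening: 14.7
finger_force: 78.8
[ 0.55295596  0.7421134  -3.72556704] [ 0.52657573 -0.07330338  0.06333304]
shift [-0.0004 -0.0003  0.0014] turn [ 0.0003 -0.0004 -0.0001] mm 1.2 deg 0.1
shift [-0.0004 -0.0054  0.0128] turn [ 0.0003 -0.0004 -0.0001] mm 11.1 deg 0.1
```

```bash
for i in 1; do python3 -m inch '[[0,-0.0004,0.001,0,0,0,8],[0,-0.0008,0.002,0,0,0,8],[0,-0.0013,0.003,0,0,0,8],[0,-0.0017,0.004,0,0,0,8],[0,-0.0021,0.005,0,0,0,8],[0,-0.0026,0.006,0,0,0,8],[0,-0.003,0.007,0,0,0,8],[0,-0.003,0.007,0,0,0,8]]'; done
python3 -c "
from h import *
print(bot.sense()['force'],bot.sense()['moment'])"
python3 -m inch '[[0,-0.0003,0.0007,0,0,0,8],[0,-0.0006,0.0014,0,0,0,8],[0,-0.0009,0.0021,0,0,0,8],[0,-0.0012,0.0028,0,0,0,8],[0,-0.0012,0.0028,0,0,0,8]]'
python3 -c "
from h import *
print(bot.sense()['force'],bot.sense()['moment'])"
```

```text
t: 7.8
eef_pos: [594.5, 198.2, 204.5]
orientation: [0.209, 0.977, -0.044, -0.009]
force: [0.6, -0.5, -4.6]
opening: 14.4
finger_force: 78.8
[ 0.59267892 -0.49817493 -4.63514341] [ 0.575081   -0.0082146  -0.01571936]
t: 8.3
eef_pos: [594.5, 198.2, 202.1]
orientation: [0.209, 0.977, -0.043, -0.009]
force: [-0.3, 0.3, -3.9]
opening: 14.8
finger_force: 78.8
[-0.29109447  0.34896561 -3.90272167] [ 0.53851867 -0.10447526  0.03202067]
```

Corner height is about 127.5 and there is no contact yet. Continuing in small steps.

```bash
python3 -m inch '[[0,-0.0003,0.0007,0,0,0,8],[0,-0.0006,0.0014,0,0,0,8],[0,-0.0009,0.0021,0,0,0,8],[0,-0.0009,0.0021,0,0,0,8]]'
python3 -c "
from h import *
print(bot.sense()['moment'])"
python3 -m inch '[[0,-0.0003,0.0007,0,0,0,8],[0,-0.0006,0.0014,0,0,0,8],[0,-0.0009,0.0021,0,0,0,8],[0,-0.0009,0.0021,0,0,0,8]]'
python3 -c "
from h import *
print(bot.sense()['moment'])"
```

```text
t: 8.7
eef_pos: [594.5, 198.2, 200.3]
orientation: [0.209, 0.977, -0.043, -0.009]
force: [0.1, -0.7, -3.6]
opening: 14.6
finger_force: 78.8
[ 0.51492463 -0.06267079 -0.01681951]
t: 9.1
eef_pos: [594.4, 198.2, 198.4]
orientation: [0.209, 0.977, -0.043, -0.009]
force: [-0.1, -0.1, -3.9]
opening: 14.5
finger_force: 78.8
[ 0.59196991 -0.04241414  0.00776424]
```

```bash
for i in 1; do python3 -m inch '[[0,-0.0003,0.0007,0,0,0,8],[0,-0.0006,0.0014,0,0,0,8],[0,-0.0009,0.0021,0,0,0,8],[0,-0.0009,0.0021,0,0,0,8]]'
python3 -c "
from h import *
print(bot.sense()['moment'])"; done
python3 -m inch '[[0,-0.0003,0.0007,0,0,0,8],[0,-0.0006,0.0014,0,0,0,8],[0,-0.0006,0.0014,0,0,0,8]]'
python3 -c "
from h import *
print(bot.sense()['moment'])"
```

```text
t: 9.5
eef_pos: [594.5, 198.1, 196.7]
orientation: [0.209, 0.977, -0.043, -0.009]
force: [0.2, 0.9, -4.7]
opening: 15.1
finger_force: 78.7
[ 0.54346637 -0.04714041  0.04681655]
t: 9.8
eef_pos: [594.6, 198.2, 195.7]
orientation: [0.209, 0.977, -0.044, -0.008]
force: [1.4, 1.5, -1.7]
opening: 14.8
finger_force: 79.1
[ 0.76279401 -0.00341091 -0.08778291]
```

```bash
python3 -m inch '[[0,-0.0003,0.0006,0,0,0,8],[0,-0.0006,0.0013,0,0,0,8],[0,-0.0006,0.0013,0,0,0,8]]'
python3 - <<'E'
from h import *
s=bot.sense();print(s['force'],s['moment'])
q=s['orientation'];Rt=R.from_quat([*q[1:],q[0]])
C=Rt*R.from_matrix(np.array([[0,-1,0],[-1,0,0],[0,0,-1.]])).inv()
W=C.apply(np.array([[64,0,76],[69,0,81],[69,0,0]])-TC)+s['eef_pos']
print(R.from_euler('z',-YAW).apply(W-[*BO,0]).round(1), (R.from_euler('z',-YAW)*C).as_rotvec())
E
```

```text
t: 10.1
eef_pos: [594.7, 198.4, 195.0]
orientation: [0.208, 0.977, -0.044, -0.008]
force: [0.8, 3.5, 3.2]
opening: 14.5
finger_force: 80.1
[0.82269442 3.48711748 3.2424613 ] [ 0.85845281 -0.0193842  -0.12012248]
[[-12.3  -0.7 120.5]
 [ -5.7  -0.7 123. ]
 [-38.7  -0.9  49. ]] [-2.73877267e-03  4.20139802e-01 -2.97166512e-04]
```

Contact felt: Fz is up about 7 N, and Fy is positive, as expected from the cleat's sloping face, which puts h near 108. Now swinging upright about the touching corner, in stages.

Run:
```python
from h import *
for th in (.35,.28,.21,.14): go(*tgt(-12.3,121,th,-.7))
```

```text
shift [0.0002 0.0048 0.0052] turn [ 0.0223 -0.0008 -0.0002] mm 5.6 deg 4.02
shift [0.0002 0.0088 0.0112] turn [ 0.0446 -0.0008 -0.0002] mm 11.4 deg 8.03
shift [0.0002 0.0124 0.0176] turn [ 0.0669 -0.0009 -0.0002] mm 17.2 deg 12.04
shift [0.0002 0.0155 0.0241] turn [ 0.0892 -0.0009 -0.0002] mm 22.9 deg 16.05
```

```bash
python3 -m inch '[[0,0.0024,0.0026,0.011,0,0,8],[0,0.0048,0.0052,0.0223,0,0,8],[0,0.0068,0.0082,0.0334,0,0,8],[0,0.0088,0.0112,0.0446,0,0,8],[0,0.0088,0.0112,0.0446,0,0,8]]'
cat >> h.py <<'E'
def rep():
    s=bot.sense();print('F',s['force'].round(1),'M',s['moment'].round(2))
    q=s['orientation'];Rt=R.from_quat([*q[1:],q[0]])
    C=Rt*R.from_matrix(np.array([[0,-1,0],[-1,0,0],[0,0,-1.]])).inv()
    W=C.apply(np.array([[64,0,76],[69,0,81],[69,0,0]])-TC)+s['eef_pos']
    print(R.from_euler('z',-YAW).apply(W-[*BO,0]).round(1).tolist(), (R.from_euler('z',-YAW)*C).as_rotvec().round(3))
E
python3 - <<'E'
from h import *
rep()
for th in (.21,.14,.07,0): go(*tgt(-12.3,121,th,-.7))
E
```

```text
t: 10.6
eef_pos: [593.5, 187.6, 189.0]
orientation: [0.138, 0.989, -0.045, -0.005]
force: [0.5, 6.9, -0.7]
opening: 14.4
finger_force: 79.9
F [ 0.5  6.9 -0.7] M [ 2.01 -0.09  0.02]
[[-12.8, -0.5, 120.5], [-6.6, -0.5, 123.9], [-28.7, -0.6, 46.0]] [-0.001  0.277 -0.001]
shift [0.0005 0.0038 0.0047] turn [ 0.0212 -0.0004 -0.0004] mm 4.9 deg 3.82
shift [0.0005 0.0079 0.0107] turn [ 0.0435 -0.0004 -0.0004] mm 10.7 deg 7.83
shift [0.0005 0.0115 0.0171] turn [ 0.0658 -0.0004 -0.0004] mm 16.4 deg 11.84
shift [0.0004 0.0146 0.0236] turn [ 0.0881 -0.0005 -0.0004] mm 22.2 deg 15.85
```

```bash
python3 -m inch '[[0.0003,0.0017,0.0017,0.0106,0,0,8],[0.0005,0.0035,0.0042,0.0212,0,0,8],[0.0005,0.0056,0.0071,0.0324,0,0,8],[0.0005,0.0074,0.0100,0.0435,0,0,8],[0.0005,0.0074,0.0100,0.0435,0,0,8]]'
python3 - <<'E'
from h import *
rep()
for th in (.07,0): go(*tgt(-12,121.5,th,-.7))
E
```

```text
t: 11.1
eef_pos: [593.2, 179.1, 182.8]
orientation: [0.071, 0.996, -0.045, -0.003]
force: [0.0, 3.0, -3.4]
opening: 14.8
finger_force: 79.0
F [ 0.   3.  -3.4] M [0.86 0.09 0.01]
[[-12.6, -0.9, 121.2], [-6.9, -0.9, 125.4], [-18.4, -0.9, 45.3]] [-0.001  0.142 -0.001]
shift [-0.      0.0039  0.0055] turn [ 0.023  -0.0003 -0.0005] mm 5.4 deg 4.15
shift [-0.      0.0079  0.0116] turn [ 0.0453 -0.0003 -0.0005] mm 11.2 deg 8.16
```

```bash
python3 -m inch '[[0,0.0019,0.0026,0.0115,0,0,8],[0,0.0039,0.0053,0.023,0,0,8],[0,0.006,0.0083,0.0342,0,0,8],[0,0.0079,0.0114,0.0453,0,0,8],[0,0.0079,0.0114,0.0453,-0.0003,-0.0005,8],[0,0.0079,0.0114,0.0453,-0.0003,-0.0005,8]]'
python3 - <<'E'
from h import *
rep()
go(*tgt(-12,121.5,0,-.7))
go(*tgt(-5,114.5,0,-.7))
E
```

```text
t: 11.7
eef_pos: [592.6, 172.2, 174.8]
orientation: [0.002, 0.999, -0.044, -0.0]
force: [-1.2, 0.0, -3.4]
opening: 14.6
finger_force: 78.6
F [-1.2  0.  -3.4] M [-0.02 -0.04  0.01]
[[-11.5, -0.7, 121.6], [-6.4, -0.7, 126.6], [-6.7, -0.7, 45.6]] [-0.     0.003  0.001]
shift [-0.0001  0.0009  0.0004] turn [ 0.0011 -0.      0.0004] mm 0.8 deg 0.21
shift [-0.0001 -0.0079  0.0091] turn [ 0.0011 -0.      0.0004] mm 9.6 deg 0.21
```

Upright and just off the contact. Now sliding down and in along the 45° face.

```bash
python3 -m inch '[[0,-0.0008,0.0012,0,0,0,8],[0,-0.0017,0.0022,0,0,0,8],[0,-0.0026,0.0032,0,0,0,8],[0,-0.0035,0.0042,0,0,0,8],[0,-0.0035,0.0042,0,0,0,8]]'
python3 -c "
from h import *
rep()"
python3 -m inch '[[0,-0.0008,0.0009,0,0,0,8],[0,-0.0016,0.0018,0,0,0,8],[0,-0.0016,0.0018,0,0,0,8]]'
python3 -c "
from h import *
rep()"
```

```text
t: 12.2
eef_pos: [592.8, 175.6, 171.4]
orientation: [0.001, 0.999, -0.043, 0.0]
force: [0.4, 0.4, -3.6]
opening: 14.7
finger_force: 78.7
F [ 0.4  0.4 -3.6] M [-0.03  0.03  0.06]
[[-8.1, -0.6, 118.2], [-3.0, -0.6, 123.2], [-3.2, -0.6, 42.2]] [-0.     0.002  0.002]
t: 12.5
eef_pos: [593.0, 176.8, 170.0]
orientation: [0.001, 0.999, -0.044, 0.0]
force: [0.3, -0.1, -4.0]
opening: 14.6
finger_force: 78.7
F [ 0.3 -0.1 -4. ] M [-0.04 -0.01 -0.  ]
[[-6.9, -0.7, 116.9], [-1.8, -0.6, 121.9], [-2.0, -0.7, 40.9]] [-0.     0.002  0.002]
```

```bash
python3 -m inch '[[0,0,0.0008,0,0,0,8],[0,0,0.0016,0,0,0,8],[0,0,0.0016,0,0,0,8]]'
python3 -c "
from h import *
rep()"
python3 -m inch '[[0,0,0.0006,0,0,0,8],[0,0,0.0012,0,0,0,8],[0,0,0.0012,0,0,0,8]]'
python3 -c "
from h import *
rep()"
```

```text
t: 12.8
eef_pos: [593.1, 176.9, 169.1]
orientation: [0.001, 0.999, -0.044, 0.0]
force: [0.2, 1.4, -2.1]
opening: 14.6
finger_force: 79.0
F [ 0.2  1.4 -2.1] M [ 0.32  0.03 -0.03]
[[-6.7, -0.8, 116.0], [-1.7, -0.8, 121.0], [-1.8, -0.9, 40.0]] [-0.001  0.001  0.002]
t: 13.1
eef_pos: [593.3, 177.0, 168.5]
orientation: [0.001, 0.999, -0.044, 0.001]
force: [-0.3, 2.6, 2.8]
opening: 14.9
finger_force: 79.9
F [-0.3  2.6  2.8] M [ 0.88  0.07 -0.02]
[[-6.6, -1.0, 115.4], [-1.6, -1.0, 120.4], [-1.6, -1.1, 39.4]] [-0.002  0.001  0.002]
```

On the cleat face. Sliding in and down until the board pushes back.

```bash
python3 -m inch '[[0,-0.0008,0.0007,0,0,0,8],[0,-0.0016,0.0014,0,0,0,8],[0,-0.0016,0.0014,0,0,0,8]]'
python3 -c "
from h import *
rep()"
python3 -m inch '[[0,-0.0008,0.0008,0,0,0,8],[0,-0.0016,0.0016,0,0,0,8],[0,-0.0016,0.0016,0,0,0,8]]'
python3 -c "
from h import *
rep()"
```

```text
t: 13.4
eef_pos: [593.4, 178.1, 167.5]
orientation: [0.001, 0.999, -0.044, 0.001]
force: [-1.1, 2.0, 6.8]
opening: 14.8
finger_force: 80.5
F [-1.1  2.   6.8] M [ 0.56  0.23 -0.07]
[[-5.5, -1.1, 114.4], [-0.5, -1.1, 119.4], [-0.6, -1.2, 38.4]] [-0.002  0.002  0.002]
t: 13.7
eef_pos: [593.7, 178.8, 167.3]
orientation: [0.001, 0.999, -0.044, 0.001]
force: [-5.0, -2.4, 14.9]
opening: 14.8
finger_force: 81.5
F [-5.  -2.4 14.9] M [-0.38  0.85 -0.06]
[[-4.7, -1.4, 114.1], [0.3, -1.4, 119.1], [0.1, -1.6, 38.1]] [-0.003  0.002  0.001]
```

It's blocked both downward and into the board, at h ≈ 109, so it's home. Easing off the press, with a look before release.

```bash
python3 -m inch '[[0,0.0003,-0.0005,0,0,0,8],[0,0.0004,-0.0008,0,0,0,8],[0,0.0004,-0.0008,0,0,0,8]]'
python3 - <<'E'
from h import *
rep()
a=eyes.camera("top");b=eyes.camera("side")
f=lambda im,x,y:cv2.resize(im[y:y+125,x:x+100,::-1],None,fx=4,fy=4,interpolation=cv2.INTER_CUBIC)
cv2.imwrite("pics/p7.png",np.hstack([f(a,125,85),f(b,140,170)]))
E
```

```text
t: 14.0
eef_pos: [593.7, 178.8, 167.3]
orientation: [0.001, 0.999, -0.044, 0.001]
force: [-1.4, 0.5, 9.4]
opening: 14.5
finger_force: 80.5
F [-1.4  0.5  9.4] M [ 0.12  0.28 -0.16]
[[-4.7, -1.3, 114.2], [0.3, -1.3, 119.2], [0.1, -1.5, 38.2]] [-0.003  0.002  0.002]
```

View pics/p7.png

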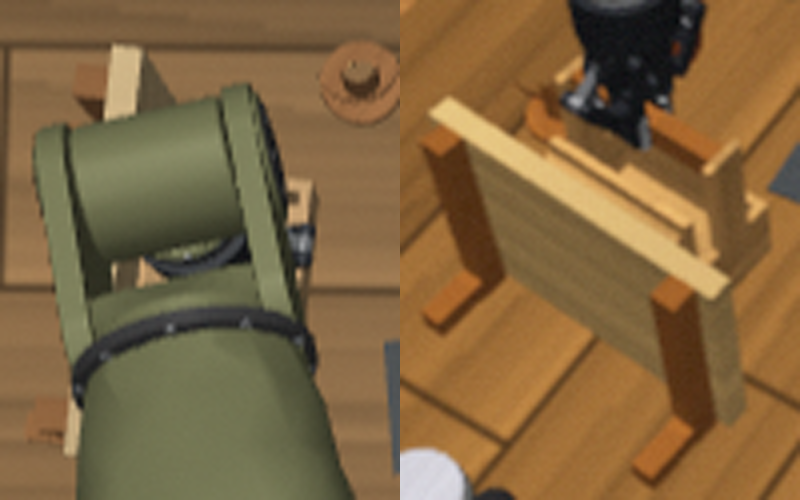

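Side: the caddy stands upright against the board, centred, with its strip behind the cleat. Removing the remaining press, then opening.

```bash
python3 -m inch '[[0,0,-0.0006,0,0,0,8],[0,0,-0.0012,0,0,0,8],[0,0,-0.0012,0,0,0,8]]'
python3 -c "
from h import *
rep()"
python3 -m inch '[[0,0,0,0,0,0,12],[0,0,0,0,0,0,12],[0,0,0,0,0,0,12]]' 20
python3 -c "
from h import *
rep()"
python3 -m inch '[[0,0,0,0,0,0,24],[0,0,0,0,0,0,34],[0,0,0,0,0,0,42],[0,0,0,0,0,0,42],[0,0,0,0,0,0,42]]'
python3 -c "
from h import *
rep()"
```

```text
t: 14.4
eef_pos: [593.5, 178.9, 167.3]
orientation: [0.001, 0.999, -0.044, 0.001]
force: [2.3, 0.9, 4.2]
opening: 15.1
finger_force: 79.8
F [2.3 0.9 4.2] M [ 0.24 -0.42 -0.22]
[[-4.7, -1.1, 114.1], [0.3, -1.0, 119.1], [0.2, -1.2, 38.1]] [-0.001  0.002  0.002]
t: 14.7
eef_pos: [593.5, 178.9, 167.3]
orientation: [0.001, 0.999, -0.044, 0.001]
force: [3.5, 0.6, 5.4]
opening: 14.9
finger_force: 79.9
F [3.5 0.6 5.4] M [ 0.16 -0.6  -0.21]
[[-4.7, -1.0, 114.2], [0.3, -1.0, 119.2], [0.2, -1.1, 38.2]] [-0.001  0.002  0.002]
t: 15.2
eef_pos: [593.1, 178.9, 167.0]
orientation: [0.001, 0.999, -0.044, 0.0]
force: [-0.2, 0.2, 0.3]
opening: 42.4
finger_force: 0.0
F [-0.2  0.2  0.3] M [-0.   -0.   -0.01]
[[-4.7, -0.6, 113.8], [0.3, -0.6, 118.8], [0.2, -0.6, 37.8]] [-0.     0.002  0.002]
```

Released cleanly. Withdrawing straight up, then a look.

```bash
python3 -m inch '[[0,0,-0.008,0,0,0,42],[0,0,-0.025,0,0,0,42],[0,0,-0.055,0,0,0,42],[0,0,-0.09,0,0,0,42],[0,0,-0.13,0,0,0,42],[0,0.03,-0.16,0,0,0,42],[0,0.07,-0.18,0,0,0,42],[0,0.12,-0.19,0,0,0,42],[0,0.17,-0.2,0,0,0,42],[0,0.2,-0.2,0,0,0,42],[0,0.2,-0.2,0,0,0,42]]'
python3 - <<'E'
from h import *
a=eyes.camera("top");b=eyes.camera("side")
P=R.from_euler('z',YAW).apply(np.array([(-69,y,z) for y in(-75,75) for z in(109-71+157,)]+[(0,-65,119),(0,65,119)]+[(-149+40,75,38),(-109,-75,98)],float))+[*BO,0]
def f(im,x,y,n):
    g=cv2.resize(im[y:y+125,x:x+100,::-1],None,fx=4,fy=4,interpolation=cv2.INTER_CUBIC)
    for u in proj(n,P): cv2.circle(g,tuple(int(v) for v in ((u-[x,y]+.5)*4)),3,(255,0,0),-1)
    return g
cv2.imwrite("pics/p8.png",np.hstack([f(a,125,85,"top"),f(b,140,170,"side")]))
E
```

```text
t: 16.3
eef_pos: [579.0, 17.2, 329.1]
orientation: [0.001, 0.999, -0.045, 0.001]
force: [-0.3, 0.2, -0.5]
opening: 41.9
finger_force: 0.0
```

View pics/p8.png

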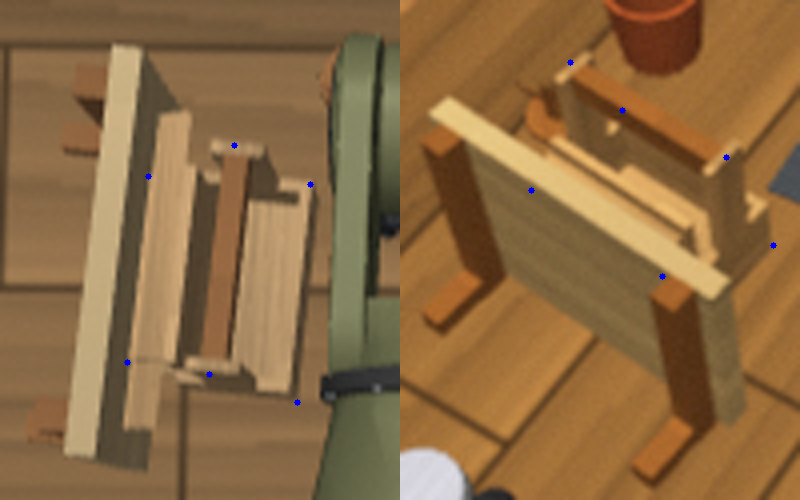

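The caddy hangs upright on the cleat near its middle. Its gable tops, at crop (238,148) and (212,364), match the predicted home pose, and the arm is clear.

```bash
python3 -c "
from station import bot
print(bot.hand_in())"
```

```text
the job is handed in; nothing more can be done
None
```

The caddy is hung at home near the middle of the cleat, upright and flat against the board; it was released with the arm clear and the job was handed in at about 16 s of the 58 s allowed.

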